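Slide the cover plate into its recess in a guitar body

ROBOT

A 7-joint arm with a two-finger parallel gripper is mounted at the origin on the work surface. World frame = base frame: x ahead of the robot, y to its left, z up, the work surface at z = 0. Lengths are in m, angles in rad, forces in N, time in s.
With the tool pointing down it reaches from about 0.425 to 0.95 m from the base axis. Payload 16.7 kg.
Tool frame: the origin (TCP) lies at the very end of the fingers, on their centre line; the grasp point (between the pads) lies 19 mm behind it; z points along the fingers, y is the direction in which the jaws open and shut (so a half turn about z gives the same grasp; the last joint's range is limited). The gripper opens to 94 mm and grips with 3 to 60 N. Pads are 16 mm wide; open, the fingers measure 119 mm over their backs; the gripper's body (75 mm by 177 mm) begins 78 mm behind the grasp point.
Start: joints at [1.111, 0.426, 0.074, 1.606, -0.034, 1.111, -0.067], TCP at [0.206, -0.643, 0.205] pointing down, gripper open.
Joint ranges: [-2.85, 2.85], [-0.5, 2.14], [-1.23, 1.37], [0.21, 2.46], [-1.02, 4.16], [0.16, 2.05], [-2.73, 2.73]. Speed limits (rad/s): [1.89, 1.89, 2.39, 2.39, 3.01, 3.01, 3.01].

INTERFACE

Orientations are given as a unit quaternion [w, x, y, z].
In Python, from plant import arm gives the robot as it stands.
- The arm moves only by the tool play_rows, never from a script. Its argument "moves" is a list that holds one entry, the list of rows, each a list of 7 numbers: the finger opening in m, from 0 to 0.094, then the shift along the tool's x, y, z in m, then the turn, a rotation vector about the tool's x, y, z in degrees. A call has 1 to 8 rows; each row shifts and turns the commanded pose from where the row before left it, along the tool's axes as they then stand; what a row does not reach is not made up. A row lasts 1/10 s, in which the tool goes at most 50 mm and 8.59 degrees, less where a joint would pass 70% of its speed; a pose out of reach is approached as far as the arm can. A call with a gripper value outside its range is refused whole. The fingers move at their own pace and stop on an object; "grip_force" is the grip in N (left out, the last holds). Time passes only in rows, so rows that do not move let the fingers close. It gives the time, the measured TCP pose, the force and the opening at its end, in the units of the state.
- arm.read_state(): the state, without advancing time (a new reading comes with each control period).
- arm.get_image(name): name is "scene" or "top" or "wrist"; returns the picture (480x640x3 uint8, red, green, blue); there is no depth.
- arm.camera_info(name): a dict with "fx", "fy", "cx", "cy" (pixels), "world_to_cam" (4x4, takes a point from world to camera coordinates); the wrist camera has in their place "hand_eye" (4x4, takes a point from camera to tool coordinates, whose origin is the TCP and whose axes are the flange's). Camera axes: x right, y up, looking along -z (the intrinsics and any distortion apply to the point x, -y, -z); pixel columns grow to the right and rows downward; lengths in m; the calibration is good to about 2 mm. The wrist camera is an equidistant fisheye: a pixel r from the principal point sees the ray r / f radians off the axis. A picture is of the moment at which its call begins: read the wrist's pose just before it. camera_info takes no time and is no camera call.
- arm.job_done(): hands the job in, once; it reports no verdict.
The state is a dict: "t": time; "qpos": joint angles; "dq": joint speeds; "joint_torque": joint torques, N m; "tool_pos": TCP position; "eef_rot": TCP orientation; "force": force on the tool from outside, world axes, zero at the start; "wrist_torque": the same for the moment, N m; "gripper_width": finger opening in m.
Only numpy, scipy, OpenCV 4.12 (cv2) and the standard library are available. Lean on these libraries where they do the work, as an engineer would, in place of code of your own. Each camera call takes 0.05 s, during which the arm holds its last target. There are 200 camera calls.

TASK

A large round metal cover lies loose on the back of the electric-guitar body. Push it with the fingertips across the wood, without lifting it, until it drops over the rim into the large round recess and lies flat and fully home; then take the hand away. Leave the small cover, which is already seated, and the knob, glue bottle and screwdriver as they are.

Things in the scene. Friction and masses are not known exactly. Their poses are not given: they have to be found in the camera images.
- guitar: Electric-guitar body of brown wood lying on its front on the bench, fixed, 45 mm thick, about 325 mm across and 415 mm long. Origin on the bench under its middle; z up; +y points to the neck end, -y to the wide tail end, x is across. Its flat face (the back, upward) is at z = 45 mm and reaches at least 100 mm either side of the middle from y = -190 to +110 mm. Two round flat-bottomed recesses with dark floors are sunk in it, both 7 mm deep.
- recess (a point): Centre of the mouth of the large recess, level with the face. It is 84 mm in diameter and 7 mm deep, with an upright wall and a flat dark floor; it lies at x = 0, y = -75 mm of the guitar body.
- cover_center (a point): Centre of the loose cover: a plain flat aluminium disc, 80 mm in diameter and 6 mm thick, about 80 g, z along its axis; this point is 3 mm above its underside. At the start it lies flat on the face, clear of both recesses, on the neck side of the large recess, its centre 110 to 160 mm from the recess's. Seated, its top is 1 mm below the face and this point 4 mm below the face.
- small_cover: Small aluminium disc, 40 mm in diameter and 6 mm thick, already seated in the small recess (44 mm wide, at x = -60, y = +145 mm of the guitar body), its top 1 mm below the face. Origin: centre of its underside. To be left alone.
- knob: Black control knob standing on the face near the tail end, 24 mm in diameter and 18 mm high. Origin: centre of its underside. To be left alone.
- glue: Yellow glue bottle standing on the bench to the robot's right of the guitar body, 56 mm in diameter and 150 mm high. Origin: centre of its underside. To be left alone.
- driver: Red-handled screwdriver, 190 mm long, lying on the bench to the robot's right of the guitar body. To be left alone.

How it is judged:
By the outcome, as a careful person would: the job done as asked, in the order asked, and still so for the second after the job is handed in, with the robot touching nothing.
It also fails if it takes over 45 s, if anything falls off the work surface, if the arm or the gripper's body presses on something with over 40 N, if the wrist force passes 120 N, or if a joint passes its speed limit or range.

## Working session

There is one attempt and no reset: what is moved stays moved. The work goes in short steps, Python scripts to look and compute and a tool call to move; the robot and the scene stay as the last step left them, time stands still between calls to the robot, and variables do not carry over. Pictures are saved under pics/ and viewed, about 8 in all and at most 12, crops included, and the job is handed in when it is done.

Besides the shell and the picture viewer there is one more tool, called after "Emit:" as name([rows], argument=value, ...), one row to a line, values as JSON. play_rows: Moves the arm, as the interface text tells. Its arguments: {"type":"object","properties":{"moves":{"type":"array"},"grip_force":{"type":"number"}},"required":["moves"]}

```bash
mkdir -p pics; ls
python3 - <<'E'
from plant import arm
import cv2
s=arm.read_state();print(s)
for n in("top","scene"):
    print(n,arm.camera_info(n));cv2.imwrite(f"pics/{n}0.png",arm.get_image(n)[:,:,::-1])
print(arm.camera_info("wrist"))
E
```

```text
pics
{'t': 0.0, 'qpos': array([ 1.11149177,  0.42672802,  0.0738577 ,  1.60660354, -0.03412485,
        1.11075874, -0.06708328]), 'dq': array([ 0.00117589, -0.0012705 ,  0.00033107, -0.00095769,  0.00025574,
        0.0005744 , -0.00030482]), 'joint_torque': array([ 1.02517039e-03, -9.35790968e+01,  3.66751000e+00, -4.54194760e+01,
       -4.86783148e-02,  2.01699481e-02,  1.57522823e-04]), 'tool_pos': array([ 0.20563439, -0.64246963,  0.20477998]), 'eef_rot': array([-6.05004642e-04,  9.88028898e-01,  1.54267670e-01, -1.30968183e-04]), 'force': array([-0.11751785,  0.30167101, -0.69029123]), 'wrist_torque': array([ 0.00041638,  0.04688971, -0.00868302]), 'gripper_width': 0.0937878386060482}
top {'fx': 531.5022100357925, 'fy': 531.5022100357925, 'cx': 318.48457382477574, 'cy': 239.66761751265076, 'world_to_cam': array([[-0.04656717, -0.99888997,  0.0070938 , -0.09667   ],
       [ 0.97441864, -0.043861  ,  0.22041898, -0.62093105],
       [-0.21986317,  0.01717662,  0.97537949, -0.86843958],
       [ 0.        ,  0.        ,  0.        ,  1.        ]])}
scene {'fx': 547.0494599776966, 'fy': 547.0494599776966, 'cx': 312.82494875673666, 'cy': 242.34345096958828, 'world_to_cam': array([[-0.49956184,  0.86627577, -0.00206174,  0.40589922],
       [-0.49553294, -0.28380898,  0.82091386,  0.21808242],
       [ 0.71055265,  0.4111189 ,  0.57104832, -1.60124415],
       [ 0.        ,  0.        ,  0.        ,  1.        ]])}
{'fx': 371.64829954431775, 'fy': 371.64829954431775, 'cx': 321.5961554110117, 'cy': 241.529323440844, 'hand_eye': array([[ 1.25974193e-04,  9.58761022e-01,  2.84213454e-01,
         8.38749744e-02],
       [ 9.99999992e-01, -1.17829456e-04, -4.57539989e-05,
        -8.84280498e-05],
       [-1.03784341e-05,  2.84213457e-01, -9.58761029e-01,
        -1.79407196e-01],
       [ 0.00000000e+00,  0.00000000e+00,  0.00000000e+00,
         1.00000000e+00]])}
```

View pics/top0.png

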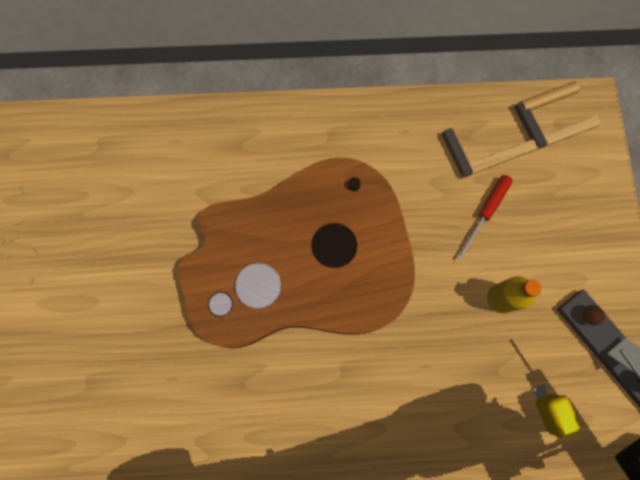

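View pics/scene0.png

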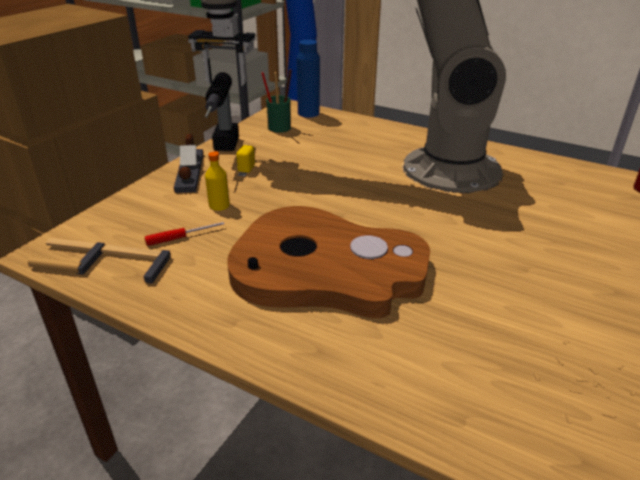

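Top view: loose cover at about (258,286), large recess (334,245), small cover (220,304), knob (353,184), glue (515,295).

```bash
cat > h.py <<'E'
import numpy as np, cv2
from scipy.spatial.transform import Rotation as R
def ray(ci,px,z):
    px=np.atleast_2d(np.asarray(px,float)); W=np.array(ci['world_to_cam'])
    d=np.c_[(px[:,0]-ci['cx'])/ci['fx'],-(px[:,1]-ci['cy'])/ci['fy'],-np.ones(len(px))]@W[:3,:3]
    o=-W[:3,:3].T@W[:3,3]
    return (o+d*((z-o[2])/d[:,2])[:,None])[:,:2]
def circ(p):
    (A,r)=np.linalg.lstsq(np.c_[2*p,np.ones(len(p))],(p**2).sum(1),rcond=None)[0:2]
    return A[:2],np.sqrt(A[2]+A[:2]@A[:2])
def blob(mask,seed):
    n,l=cv2.connectedComponents(mask.astype(np.uint8))
    m=(l==l[seed[1],seed[0]]).astype(np.uint8)
    c=max(cv2.findContours(m,cv2.RETR_EXTERNAL,cv2.CHAIN_APPROX_NONE)[0],key=len)
    return c[:,0,:].astype(float)
def rot(s):
    q=s['eef_rot'];return R.from_quat([q[1],q[2],q[3],q[0]]).as_matrix()
E
python3 - <<'E'
from plant import arm
from h import *
for n,sd in(("top",dict(cover=(258,286),small=(220,304),recess=(334,245),knob=(353,184))),("scene",dict(cover=(369,248),small=(402,251),recess=(298,248),knob=(253,263)))):
    im=cv2.imread(f"pics/{n}0.png").astype(int);ci=arm.camera_info(n)
    hsv=cv2.cvtColor(im.astype(np.uint8),cv2.COLOR_BGR2HSV)
    for k,s in sd.items():
        print(n,k,hsv[s[1],s[0]],end=' ')
        m=(hsv[:,:,1]<70)&(hsv[:,:,2]>110) if k in('cover','small') else hsv[:,:,2]<55
        z=dict(cover=.051,small=.044,recess=.045,knob=.063)[k]
        p=blob(m,s); c,r=circ(ray(ci,p,z)); print(len(p),c.round(4),r.round(4))
print(rot(arm.read_state()).round(3))
E
```

```text
top cover [177  17 162] 126 [ 0.5427 -0.0139] 0.0391
top small [  3  18 160] 63 [0.5134 0.0534] 0.0194
top recess [ 10 113  34] 121 [ 0.6106 -0.1526] 0.0391
top knob [ 13 124  39] 32 [ 0.719 -0.193] 0.0105
scene cover [172  22 174] 84 [ 0.5479 -0.013 ] 0.0392
scene small [176  21 179] 42 [0.5166 0.054 ] 0.0189
scene recess [130  55  14] 79 [ 0.6166 -0.1508] 0.0357
scene knob [30 23 11] 33 [ 0.737  -0.1844] 0.0155
[[ 0.952  0.305 -0.   ]
 [ 0.305 -0.952  0.001]
 [-0.    -0.001 -1.   ]]
```

Emit:
play_rows([
  [[0.05,0.032,-0.034,0,0,0,0],[0.05,0.032,-0.034,0,0,0,0],[0.05,0.032,-0.034,0,0,0,0],[0.05,0.032,-0.034,0,0,0,0],[0.05,0.032,-0.034,0,0,0,0],[0.05,0.032,-0.034,0,0,0,0],[0.05,0.032,-0.034,0,0,0,0],[0.05,0.032,-0.034,0,0,0,0]],
])

```text
t: 0.9
tool_pos: [0.3669, -0.3039, 0.2055]
eef_rot: [0.0, 0.988, 0.154, -0.0]
force: [0.4, -1.2, 0.4]
gripper_width: 0.05
```

Emit:
play_rows([
  [[0.05,0.032,-0.034,0,0,0,0],[0.05,0.032,-0.034,0,0,0,0],[0.05,0.032,-0.034,0,0,0,0],[0.05,0.032,-0.034,0,0,0,0],[0.05,0.032,-0.034,0,0,0,0],[0.05,0.032,-0.034,0,0,0,0],[0.05,0.032,-0.034,0,0,0,0],[0.05,0.032,-0.034,0,0,0,0]],
])

```text
t: 1.7
tool_pos: [0.528, 0.0331, 0.2055]
eef_rot: [0.0, 0.988, 0.154, -0.0]
force: [1.1, -0.3, 0.5]
gripper_width: 0.0495
```

Emit:
play_rows([
  [[0.05,0,0,0,0,0,-8.2],[0.05,0,0,0,0,0,-8.2],[0.05,0,0,0,0,0,-8.2],[0.05,0,0,0,0,0,-8.2],[0.05,0,0,0,0,0,-8.2],[0.05,0,0,0,0,0,-8.2],[0.05,0,0,0,0,0,-8.2],[0.05,0,0,0,0,0,-8.2]],
])

```text
t: 2.5
tool_pos: [0.5274, 0.0313, 0.2053]
eef_rot: [-0.0, 0.745, 0.667, -0.0]
force: [-0.1, 1.4, 0.8]
gripper_width: 0.0499
```

Emit:
play_rows([
  [[0.05,0,0,0,0,0,-8.2],[0.05,0,0,0,0,0,-8.2],[0.05,0,0,0,0,0,-8.2],[0.05,0,0,0,0,0,-8.1],[0.05,0,0,0,0,0,0]],
])

```text
t: 3.0
tool_pos: [0.5274, 0.0312, 0.2053]
eef_rot: [-0.0, 0.528, 0.849, -0.0]
force: [-0.1, -0.9, 0.6]
gripper_width: 0.0501
```

```bash
cat >> h.py <<'E'
def wray(ci,s,px,z):
    px=np.atleast_2d(np.asarray(px,float)); H=np.array(ci['hand_eye'])
    u=(px-[ci['cx'],ci['cy']]); r=np.hypot(*u.T)+1e-9; th=r/ci['fx']
    c=np.c_[u[:,0]/r*np.sin(th),-u[:,1]/r*np.sin(th),-np.cos(th)]
    M=rot(s); d=c@H[:3,:3].T@M.T; o=np.array(s['tool_pos'])+M@H[:3,3]
    return (o+d*((z-o[2])/d[:,2])[:,None])[:,:2]
E
python3 - <<'E'
from plant import arm
from h import *
s=arm.read_state();im=arm.get_image("wrist");cv2.imwrite("pics/w1.png",im[:,:,::-1])
print(s['tool_pos'],s['qpos'].round(2));print(rot(s).round(3))
E
```

```text
[0.52738426 0.03119218 0.20526621] [ 0.4   0.25 -0.68  1.9   0.18  1.05  0.11]
[[-0.441  0.897 -0.001]
 [ 0.897  0.441  0.   ]
 [ 0.    -0.    -1.   ]]
```

View pics/w1.png

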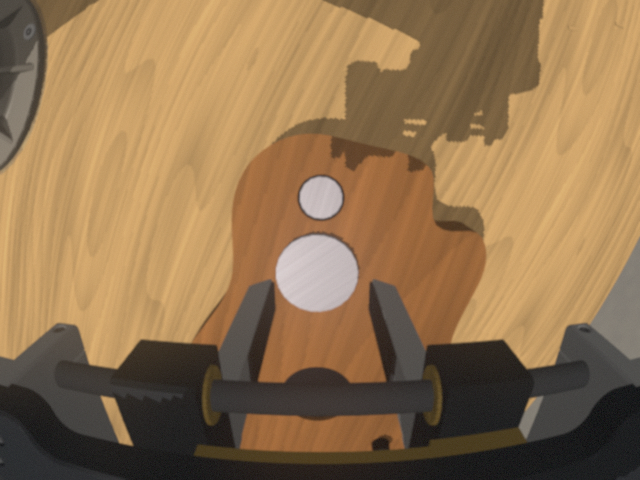

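Wrist view: cover at about (317,272), small cover (321,198); the recess (318,390) is partly hidden by the gripper.

Run:
```python
from plant import arm
from h import *
s=arm.read_state();im=cv2.imread("pics/w1.png");ci=arm.camera_info("wrist")
hsv=cv2.cvtColor(im,cv2.COLOR_BGR2HSV);m=(hsv[:,:,1]<70)&(hsv[:,:,2]>140)
c,r=circ(wray(ci,s,blob(m,(317,272)),.051));sm,r2=circ(wray(ci,s,blob(m,(321,198)),.044))
print(c,r,sm,r2)
# lower arc of recess dark vs wood
for x in (300,310,318,326,336):
    print(x,im[355:385,x,2], im[405:425,x,2])
# top-camera: offset vectors
print("top rec-small",np.array([.6106-.5134,-.1526-.0534]),"scene",np.array([.6166-.5166,-.1508-.054]))
tt=rot(s)[:2,:2].T
print("cover in tool",tt@(c-s['tool_pos'][:2]),"small", tt@(sm-s['tool_pos'][:2]))
```

```text
[ 0.54477636 -0.01462559] 0.039599500193086695 [0.51623704 0.05339358] 0.019391104530053837
300 [161 160 161 159 155 157 157 156 156 154 157 153 156 150 129  94  67  57
  59  58  58  56  62  54  56  59  57  57  58  59] [ 65  64  63  64  65  63  63  63  63  61  65  90 125 147 152 153 152 150
 148 152]
310 [166 165 166 165 164 165 163 161 164 162 164 150 119  77  61  58  59  60
  61  60  59  57  61  61  61  59  52  56  57  56] [ 65  65  64  62  63  63  64  61  63  63  63  70  75  79 100 133 155 158
 156 158]
318 [161 163 161 162 163 161 161 161 161 159 158 144 106  68  62  58  56  59
  60  58  61  62  58  58  58  56  57  57  55  56] [ 69  66  65  66  64  62  60  62  62  61  63  62  69  76  84 114 141 153
 153 152]
326 [154 154 155 158 155 156 161 159 159 162 164 161 140 102  65  61  60  62
  56  57  57  56  60  61  55  60  55  56  59  54] [ 62  65  62  63  64  62  64  63  61  65  60  69  74  85 112 145 164 162
 163 162]
336 [160 160 161 160 160 161 158 158 158 155 153 153 153 153 151 135 104  75
  59  58  56  58  56  55  51  57  54  54  56  53] [ 63  67  66  61  64  64  61  60  62  63  80 113 139 151 150 152 151 152
 151 152]
top rec-small [ 0.0972 -0.206 ] scene [ 0.1    -0.2048]
cover in tool [-0.04876896 -0.00435328] small [ 0.02488693 -0.00036455]
```

Run:
```python
from plant import arm
from h import *
s=arm.read_state();ci=arm.camera_info("wrist")
p=[(300,369.3),(310,367),(318,366.8),(326,367.6),(336,370.7),(300,416.7),(310,419.6),(318,420),(326,419.2),(336,416)]
w=wray(ci,s,p,.045);rc,r=circ(w);print(rc,r)
c=np.array([.5448,-.0146])
# known radius fit
from scipy.optimize import least_squares
print(least_squares(lambda q:np.hypot(*(w-q).T)-.042,rc).x)
tt=rot(s)[:2,:2].T;print(tt@(rc-s['tool_pos'][:2]),tt@(rc-c),"top",tt@np.array([.0679,-.1387]),"scene",tt@np.array([.0687,-.1378]))
```

```text
[ 0.61157021 -0.15380672] 0.041678266669027624
[ 0.61148226 -0.15385186]
[-0.20314653 -0.00495938] [-0.15439029 -0.00063853] top [-0.15442713  0.00059914] scene [-0.15396622  0.0017116 ]
```

Emit:
play_rows([
  [[0.05,0.003,-0.0045,0.03,0,0,0],[0.05,0,0,0.04,0,0,0],[0.05,0,0,0.04,0,0,0],[0.05,0,0,0.03,0,0,0],[0.05,0,0,0.01,0,0,0],[0.05,0,0,0.005,0,0,0],[0.05,0,0,0.002,0,0,0],[0.05,0,0,0,0,0,0]],
])

```text
t: 3.85
tool_pos: [0.523, 0.0321, 0.0496]
eef_rot: [0.001, 0.53, 0.848, 0.0]
force: [0.4, -0.2, 0.1]
gripper_width: 0.0501
```

Emit:
play_rows([
  [[0.05,-0.004,0,0.002,0,0,0],[0.05,-0.006,0,0,0,0,0],[0.05,-0.008,0,0,0,0,0],[0.05,-0.01,0,0,0,0,0],[0.05,-0.01,0,0,0,0,0],[0.05,-0.01,0,0,0,0,0],[0.05,-0.008,0,0,0,0,0],[0.05,-0.004,0,0,0,0,0]],
])

```text
t: 4.65
tool_pos: [0.5489, -0.0229, 0.0464]
eef_rot: [-0.0, 0.53, 0.848, 0.0]
force: [-1.0, 1.2, 1.4]
gripper_width: 0.0498
```

```bash
cat > look.py <<'E'
from plant import arm
from h import *
import sys
s=arm.read_state();im=arm.get_image("top");n=sys.argv[1];ci=arm.camera_info("top")
iw=arm.get_image("wrist")
a=cv2.resize(im[120:360,160:440],None,fx=1.4,fy=1.4); b=cv2.resize(iw[150:450,160:480],(400,336))
cv2.imwrite(f"pics/{n}.png",np.hstack([a,b])[:,:,::-1])
tt=rot(s)[:2,:2].T;rc=np.array([.6115,-.1535])
print(s['t'],s['tool_pos'].round(4),s['force'].round(1),"recess in tool",(tt@(rc-s['tool_pos'][:2])).round(4))
E
python3 look.py a1
```

```text
4.65 [ 0.5489 -0.0229  0.0464] [-1.   1.2  1.4] recess in tool [-0.1448 -0.001 ]
```

View pics/a1.png

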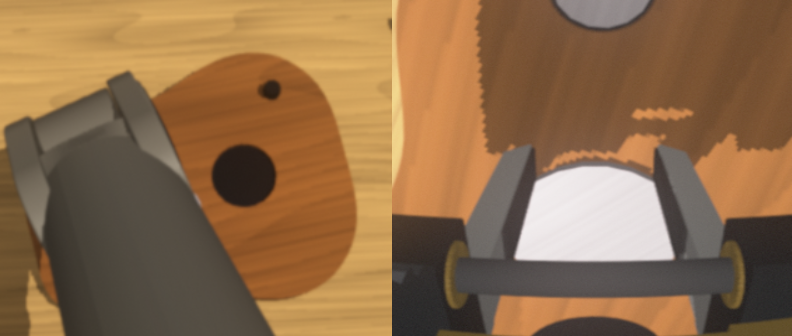

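The disc sits centred in the V of the two fingertips; continuing to push.

Emit:
play_rows([
  [[0.05,-0.006,0,-0.001,0,0,0],[0.05,-0.009,0,0,0,0,0],[0.05,-0.01,0,0,0,0,0],[0.05,-0.01,0,0,0,0,0],[0.05,-0.01,-0.0005,0,0,0,0],[0.05,-0.01,-0.0005,0,0,0,0],[0.05,-0.006,0,0,0,0,0],[0.05,-0.002,0,0,0,0,0]],
])

```text
t: 5.55
tool_pos: [0.5755, -0.0797, 0.0474]
eef_rot: [-0.0, 0.53, 0.848, -0.0]
force: [-0.7, 1.4, 0.5]
gripper_width: 0.0497
```

```bash
python3 look.py a2
```

```text
5.55 [ 0.5755 -0.0797  0.0474] [-0.7  1.4  0.5] recess in tool [-0.0821 -0.    ]
```

View pics/a2.png

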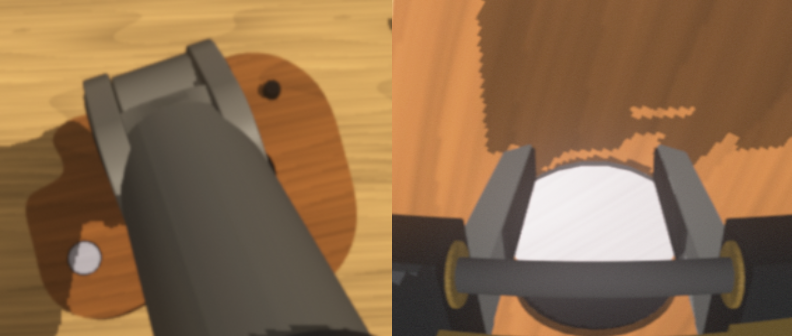

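Emit:
play_rows([
  [[0.05,-0.004,0,0,0,0,0],[0.05,-0.005,0,0,0,0,0],[0.05,-0.005,0,0,0,0,0],[0.05,-0.005,0,0,0,0,0],[0.05,-0.005,0,0,0,0,0],[0.05,-0.005,0,0,0,0,0],[0.05,-0.004,0,0,0,0,0],[0.05,-0.002,0,0,0,0,0]],
])

```text
t: 6.45
tool_pos: [0.5909, -0.1108, 0.0475]
eef_rot: [0.0, 0.53, 0.848, 0.0]
force: [-0.1, 1.5, 0.6]
gripper_width: 0.0501
```

```bash
python3 look.py a3
```

```text
6.45 [ 0.5909 -0.1108  0.0475] [-0.1  1.5  0.6] recess in tool [-0.0474 -0.0002]
```

View pics/a3.png

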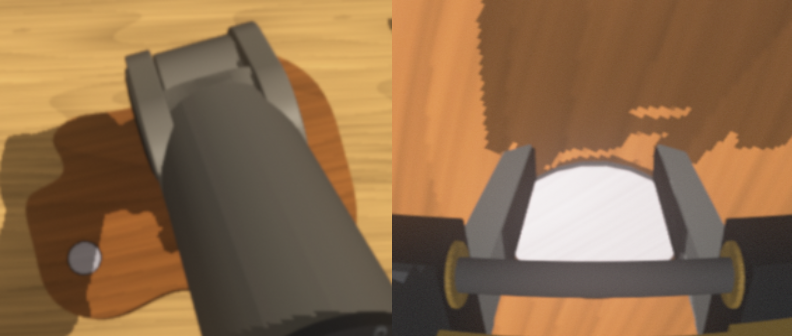

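Emit:
play_rows([
  [[0.05,-0.002,0,0,0,0,0],[0.05,-0.002,0,0,0,0,0],[0.05,-0.002,0,0,0,0,0],[0.05,-0.002,0,0,0,0,0],[0.05,0,0,0,0,0,0]],
])

```text
t: 7.05
tool_pos: [0.5943, -0.1179, 0.0475]
eef_rot: [0.0, 0.53, 0.848, -0.0]
force: [0.4, -0.6, -0.4]
gripper_width: 0.0497
```

```bash
python3 look.py a4
```

```text
7.05 [ 0.5943 -0.1179  0.0475] [ 0.4 -0.6 -0.4] recess in tool [-0.0395 -0.0002]
```

View pics/a4.png

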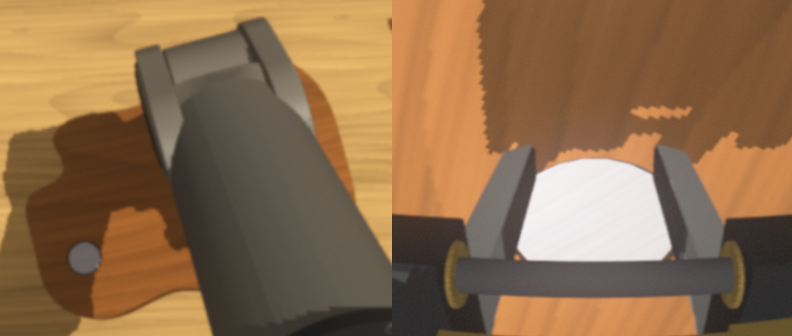

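The push force vanished and the trailing shadow line is gone, so it seems to have dropped. I'll back off, rise and check.

Emit:
play_rows([
  [[0.05,0.003,0,0,0,0,0],[0.05,0.003,0,-0.004,0,0,0],[0.05,0,0,-0.03,0,0,0],[0.05,0,0,-0.045,0,0,0],[0.05,0.03,0,-0.035,0,0,0],[0.05,0.045,0,-0.02,0,0,0],[0.05,0.045,0,0,0,0,0],[0.05,0.03,0,0,0,0,0]],
])

```text
t: 7.95
tool_pos: [0.5245, 0.0255, 0.1827]
eef_rot: [0.001, 0.529, 0.849, 0.0]
force: [-0.2, 0.3, 0.7]
gripper_width: 0.05
```

Emit:
play_rows([
  [[0.05,0,-0.03,-0.02,0,0,0],[0.05,0,-0.045,-0.02,0,0,0],[0.05,0,-0.045,-0.02,0,0,0],[0.05,0,-0.03,0,0,0,0],[0.05,0,0,0,0,0,0]],
])

```text
t: 8.45
tool_pos: [0.3882, -0.0448, 0.2422]
eef_rot: [0.001, 0.531, 0.848, -0.001]
force: [-0.2, -0.3, -0.3]
gripper_width: 0.0502
```

Run:
```python
from plant import arm
from h import *
s=arm.read_state();t=arm.get_image("top");iw=arm.get_image("wrist");sc=arm.get_image("scene")
print(s['t'],s['tool_pos'],s['force'])
a=cv2.resize(t[130:360,160:440],(400,329));b=cv2.resize(iw,(400,300));c=cv2.resize(sc[190:310,210:450],(400,200))
b=cv2.copyMakeBorder(b,0,229,0,0,cv2.BORDER_CONSTANT)
cv2.imwrite("pics/f1.png",np.hstack([np.vstack([a,c]),b])[:,:,::-1])
for k,im in(("t",t),("w",iw),("s",sc)):cv2.imwrite(f"pics/full_{k}.png",im[:,:,::-1])
```

```text
8.45 [ 0.38820011 -0.04483908  0.2422065 ] [-0.24010069 -0.27726971 -0.33859005]
```

View pics/f1.png

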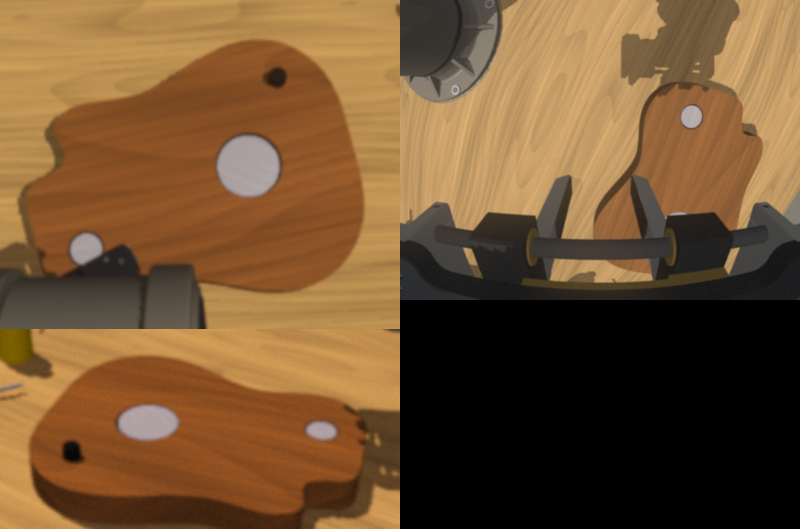

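The cover fills the recess with an even thin dark ring, like the small cover. I'll check it with numbers.

Run:
```python
from plant import arm
from h import *
for n,k,sd in(("top","t",dict(cover=(334,245),knob=(353,184))),("scene","s",dict(cover=(298,246),small=(402,250),knob=(253,263)))):
    im=cv2.imread(f"pics/full_{k}.png");ci=arm.camera_info(n);hsv=cv2.cvtColor(im,cv2.COLOR_BGR2HSV)
    for q,s in sd.items():
        m=(hsv[:,:,2]<55) if q=='knob' else (hsv[:,:,1]<70)&(hsv[:,:,2]>110)
        p=blob(m,s)
        for z in ((.063,) if q=='knob' else (.044,.051)):
            w=ray(ci,p,z);c,r=circ(w);d=np.hypot(*(w-c).T);print(n,q,z,c.round(4),r.round(4),"resid",(d.std()*1e3).round(2))
```

```text
top cover 0.044 [ 0.6096 -0.152 ] 0.0393 resid 0.56
top cover 0.051 [ 0.6081 -0.1516] 0.039 resid 0.56
top knob 0.063 [ 0.7187 -0.1933] 0.0101 resid 0.87
scene cover 0.044 [ 0.6134 -0.1518] 0.0387 resid 1.03
scene cover 0.051 [ 0.6218 -0.1465] 0.0383 resid 1.02
scene small 0.044 [0.5165 0.0538] 0.019 resid 0.97
scene small 0.051 [0.526 0.057] 0.0188 resid 0.96
scene knob 0.063 [ 0.7367 -0.1843] 0.0156 resid 3.79
```

```bash
python3 -c "
from plant import arm
print(arm.job_done())"
```

```text
the job is handed in; nothing more can be done
None
```

The large cover is seated in the large recess, the hand is clear, and the job is handed in at about 8.6 s robot time. I pushed it about 154 mm across the wood with both fingertips against its rear edge, and it dropped in. I then backed off, raised the hand and moved it away.

- **Centre:** the cover lies within about 1–2 mm of the recess centre I measured at the start.
- **Height:** with its top taken as 44 mm high (the seated height), the top and scene views agree to 4 mm, about the same as for the small cover. Taken as 51 mm (still lying on the face), they disagree by 14 mm. That, with the even dark ring around it, indicates it is flat and fully home.
- **Other objects:** the small cover and knob have not moved. I did not measure the glue bottle and screwdriver again. The hand passed high above that area, and the force readings after each move stayed under 2.5 N.
- **Disagreement:** the scene camera's recess and knob positions differed from the top and wrist cameras' by up to 6 mm and about 20 mm. Those outlines were rough from its oblique view, so I took the recess position from the wrist and top cameras.

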